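Roll a big cell into the charging dock with a paddle

TASK

Take the paddle out of its stand and, touching the big cell with nothing but the paddle, roll it gently along the dock's channel and press it home past the two spring catches so that they hold it in the charging bay. Push no harder than needed (well under 14 N) and never ram it against the stop; then put the paddle back upright in its stand, and leave everything else on the desk alone.

Things in the scene. Friction and masses are not known exactly. Their poses are not given: they have to be found in the camera images.
- dock: Charging dock fixed to the desk: grey channel, 277 mm long, open on top. Origin on the desk under its middle line; +x runs along it to the charging bay, z up. Level floor 4 mm above the desk; walls 68 mm apart inside, 28 high; rear lip at x=-151, 12 high; end block x=106 to 126, 40 high. The bay unit (see catches) can be set anywhere in 20 mm on a stiff screw; its setting is not measured: feel for it.
- catches (a point): Point on the dock, x=56, y=0, 21 mm above the desk. The tips of two white spring catches stand 0 to 20 mm short of it, at y=+-25, 12 to 30 mm above the desk, on arms hinged 26 mm nearer the rear at the walls; their housings reach y=+-55, 34 high. The cell pushes them apart; once its centre is 21 mm beyond the tips they spring shut behind it. The middle (y within 22 mm) stays free for the blade.
- contact (a point): Point on the dock, x=88, 21 mm above the desk. The bay's sprung steel contact stands 0 to 20 mm short of it (by as much as the catches). It yields 8 mm along +x, 4 N at first, 6.4 N at the end, then stops hard. Rolling is nearly free; the catches resist with 1 to 4 N, catches and contact with up to 9 N. Shut in, the cell springs back 4 to 5 mm on to the catches; if not, the contact pushes it out 8 mm.
- cell: The big cell: a plain cylinder 34 mm in diameter and 61 mm long (dark sleeve, steel ends, one small nub), about 0.14 kg, lying across the channel, free to roll along it. Origin in its centre, 21 mm above the desk; its y axis is the cylinder's axis; x and z turn as it rolls.
- paddle: The paddle, upright in its stand, may lean a few degrees: white blade 36 mm wide (y), 5 thick (x), 74 tall; above it a wooden handle 14 mm thick (x), 26 wide (y), 61 tall. Origin in the middle of the blade's lower edge; z runs up to the handle, whose middle is at z=105 and top at z=135 mm. 0.07 kg. Same front and back.
- stand: Low wooden stand fixed to the desk, 70x76 mm, 42 mm high, with a slot for the blade. Origin on the desk under the slot's middle; z up. Slot 7 mm wide (x), 40 long (y), floor 6 mm above the desk, straight to 32 mm, then funnelled to about 16x50 at 42 mm. Stowed, the paddle's origin is over the stand's, 6 mm above the desk, its axes along the stand's.
- mug: Bystander: white mug with a handle, 78x113x89 mm. Origin at the centre of its underside. Leave it alone.
- phone: Bystander: flat black phone, 146x72x8 mm. Origin at the centre of its underside. Leave it alone.
- cell_a: Bystander: small AA cell lying on the desk, 14x50x14 mm. Origin at the centre of its underside. Leave it alone.
- cell_b: Bystander: second small AA cell lying on the desk, 14x50x14 mm. Origin at the centre of its underside. Leave it alone.
- mouse: Bystander: dark computer mouse, 125x83x52 mm. Origin at the centre of its underside. Leave it alone.
- usb_stick: Bystander: USB stick, 18x54x8 mm. Origin at the centre of its underside. Leave it alone.
- dial_puck: Bystander: round dial puck, 58 mm across, 31 mm high. Origin at the centre of its underside. Leave it alone.
Things that resemble listed ones, but are neither listed nor needed, are in the scene too. There is more than one size of the paddle; the job needs the larger. What is shaped like the stand but blue is not meant.

How it is judged (in metres and radians):
On the way, in this order (a step that is already met when the one before it is completed fails the run):
1. the paddle is lifted out of its stand (height (world z) of paddle above 0.06 m), for 0.05 s.
2. the paddle pushes the cell along the channel (contact force between paddle and cell above 0.02 N and x of cell in the frame of dock above -0.02 m).
3. the cell sits in the bay behind the catches, the paddle off it (x of cell in the frame of dock between 0.051 and 0.0775 m and contact force between cell and dock above 8 N and contact force between paddle and cell below 0.01 N and linear speed of cell below 0.01 m/s), for 0.3 s.
At the end, for the whole second after the job is handed in: The cell rests in the bay, clamped between contact and catches (over 8 N in all), centre 51 to 77.5 mm along the dock, on the channel floor, square within 0.12 rad; the paddle stands in its stand (within 8 mm of it in plan, origin below 12 mm, leaning under 0.15 rad); both at rest (x of cell in the frame of dock between 0.051 and 0.0775 m and contact force between cell and dock above 8 N and y of cell in the frame of dock between -0.006 and 0.006 m and height (world z) of cell below 0.024 m and angle between the y axis of cell and the y axis of dock, either way round below 0.12 rad and linear speed of cell below 0.01 m/s and horizontal distance between paddle and stand below 0.008 m and height (world z) of paddle below 0.012 m and angle between paddle's own z axis and vertical below 0.15 rad and linear speed of paddle below 0.02 m/s); the robot touches nothing.
It fails at once if the gripper or arm touches the big cell (only the paddle may) (contact force between any of the fingers, the arm and cell above 0.3 N).
It fails at once if the paddle presses on the cell with more than 14 N (contact force between paddle and cell above 14 N).
It fails at once if the cell is rammed along faster than 0.2 m/s (linear speed of cell above 0.2 m/s).
It fails at once if the cell leaves the channel or is lifted more than 8 mm (height (world z) of cell above 0.029 m or height (world z) of cell below 0.012 m).
It fails at once if a bystander is moved more than 20 mm (distance of any of mug, phone, cell_a, cell_b, mouse, usb_stick, dial_puck from where it was at the start of the episode above 0.02 m).
It also fails if it takes over 64 s, if anything falls off the work surface, if the arm or the gripper's body presses on something with over 40 N, if the wrist force passes 120 N, or if a joint passes its speed limit or range.

ROBOT

A 6-joint arm with a two-finger parallel gripper is mounted at the origin on a cart in front of the work surface, level with it; the furniture and walls round the work are solid. World frame = base frame: x ahead of the robot, y to its left, z up, the work surface at z = 0. Lengths are in mm, angles in rad, forces in N, time in s.
With the tool pointing down it reaches from about 350 to 975 mm from the base axis. Payload 7.1 kg.
Tool frame: the origin (TCP) lies at the very end of the fingers, on their centre line; the grasp point (between the pads) lies 19 mm behind it (ctrl.grasp_offset is the distance from the TCP to the grasp point, in mm); z points along the fingers, y is the line along which they close (so a half turn about z gives the same grasp; the last joint's range is limited). The gripper opens to 88 mm and grips with 3 to 60 N. Pads are 20 mm wide; open, the fingers measure 115 mm over their backs; the gripper's body (75 mm by 178 mm) begins 61 mm behind the grasp point.
Start: joints at [1.2, 0.423, 1.63, -0, 1.089, -0.019], TCP at [215.335, 586.716, 222.675] pointing down, gripper open.
Joint ranges: [-3, 3], [-0.9, 2.11], [0.09, 2.58], [-1.31, 4.45], [0.11, 2.69], [-2.54, 2.54]. Speed limits (rad/s): [2.39, 2.39, 3.01, 3.14, 3.14, 3.14].

INTERFACE

Orientations are given as a rotation vector (axis times angle).
In Python, from workcell import ctrl, viewer, ticket, models gives the robot as it stands.
- The arm moves only by the tool play_rows, never from a script. Its arguments are lists of equal length, an entry for each row: "dp": the shift along the world's x, y, z in mm, a list of three; "yaw": the turn about the world's z in degrees. In form: {"dp": [[tx, ty, tz], ...], "yaw": [yaw, ...]}. A call has 1 to 8 rows; each row shifts and turns the commanded pose from where the row before left it; what a row does not reach is not made up. A row lasts 1/12 s, in which the tool goes at most 41.7 mm and 7.16 degrees, less where a joint would pass 70% of its speed; a pose out of reach is approached as far as the arm can. A call is refused whole if a number of a shift passes 41.7 or a number of a turn 7.16, either way. A call with a gripper value outside its range is refused whole. "gripper" is the closure, from 0 (fully open) to 1 (shut), set as the call begins (left out, the last holds). The fingers move at their own pace and stop on an object; the grip force is fixed at half the most. Time passes only in rows, so rows that do not move let the fingers close. It gives the time, the measured TCP pose, the force, the opening and the grip force at its end, in the units of the state.
- ctrl.get_obs(): the state, without advancing time (a new reading comes with each control period).
- viewer.get_image(name): name is "scene" or "side" or "wrist"; returns a dict with "pixels" (420x560x3 uint8, red, green, blue), "range_z" (420x560 float32, mm along the optical axis (not along the pixel's ray), 0 where there is no reading), "fx", "fy", "cx", "cy" (pixels), "dist_coeffs" ([k1, k2, p1, p2, k3] as OpenCV has them; the pictures are not rectified), "T" (4x4, takes a point from camera to world coordinates); the wrist camera has in their place "hand_eye" (4x4, takes a point from camera to tool coordinates, whose origin is the TCP and whose axes are the flange's). Camera axes: x right, y up, looking along -z (the intrinsics and any distortion apply to the point x, -y, -z); pixel columns grow to the right and rows downward; lengths in mm; the calibration is good to about 2 mm. A picture is of the moment at which its call begins: read the wrist's pose just before it.
- ticket.close_job(): hands the job in; it is judged then, once.
Trained networks look in a picture, given as the dict that the camera call returned (one of the last four; its "shot" number tells which), for a name from the list of things; names that differ only in an ending like _2 or _b are one class to them, and where a whole thing is asked for, a point or a joint stands for the part that bears it (a point fixed in the world has none). Each returns a list of dicts, best first, with "conf" (0 to 1); they miss things now and then, are a little off and sometimes report something else, mostly with a low value. They report only what shows in the picture. A call takes as long as a camera call. They do not tell look-alikes from the thing itself.
- models.look_for(picture, name): "bbox" ([centre column, centre row, width, height] in pixels, round what is visible of it).
- models.landmark_of(picture, name): "location" ([column, row] in pixels: a listed point, or the origin of a listed thing).
The state is a dict: "t": time; "qpos": joint angles; "qvel": joint speeds; "joint_torque": joint torques, N m; "ee_pos": TCP position; "orientation": TCP orientation; "ft_force": force on the tool from outside, world axes, zero at the start; "moment": the same for the moment, N m; "width": finger opening in mm; "grasp_force": force on a finger pad.
Only numpy, scipy, OpenCV 4.12 (cv2) and the standard library are available. Lean on these libraries where they do the work, as an engineer would, in place of code of your own. Each camera call takes 0.05 s, during which the arm holds its last target. There are 200 camera calls.

## Working session

There is one attempt and no reset: what is moved stays moved. The work goes in short steps, Python scripts to look and compute and a tool call to move; the robot and the scene stay as the last step left them, time stands still between calls to the robot, and variables do not carry over. Pictures are saved under pics/ and viewed, at most 10 in all, crops included, and the job is handed in when it is done.

Besides the shell and the picture viewer there is one more tool, called after "Request:" by a JSON object that holds its "name" and its "arguments", one argument or row to a line. play_rows: Moves the arm, as the interface text tells. Its arguments: {"type":"object","properties":{"dp":{"type":"array"},"yaw":{"type":"array"},"gripper":{"type":"number"}},"required":["dp","yaw"]}

```bash
mkdir -p pics; cat > h.py <<'E'
import numpy as np, cv2
from workcell import ctrl, viewer, ticket, models
from scipy.spatial.transform import Rotation as R
def shot(name):
    o=ctrl.get_obs(); im=viewer.get_image(name)
    if name=='wrist':
        T=np.eye(4);T[:3,:3]=R.from_rotvec(o['orientation']).as_matrix();T[:3,3]=o['ee_pos'];im['T']=T@np.array(im['hand_eye'])
    return im
def save(im,fn): cv2.imwrite('pics/'+fn,im['pixels'][:,:,::-1])
def K(im): return np.array([[im['fx'],0,im['cx']],[0,im['fy'],im['cy']],[0,0,1.]])
def rays(im,uv):
    n=cv2.undistortPoints(np.array(uv,float).reshape(-1,1,2),K(im),np.array(im['dist_coeffs'],float)).reshape(-1,2)
    return np.c_[n[:,0],-n[:,1],-np.ones(len(n))]
def world(im,uv,d=None,z=None):
    T=np.array(im['T']);r=rays(im,uv)
    if z is not None:
        w=r@T[:3,:3].T; s=(z-T[2,3])/w[:,2]; return T[:3,3]+w*s[:,None]
    return (r*np.array(d).reshape(-1,1))@T[:3,:3].T+T[:3,3]
def cloud(im):
    h,w=im['range_z'].shape; v,u=np.mgrid[:h,:w]; 
    return world(im,np.c_[u.ravel(),v.ravel()],im['range_z'].ravel()).reshape(h,w,3)
def proj(im,P):
    Ti=np.linalg.inv(np.array(im['T']));p=np.atleast_2d(P)@Ti[:3,:3].T+Ti[:3,3]
    p=p*[1,-1,-1]
    return cv2.projectPoints(p.reshape(-1,1,3),np.zeros(3),np.zeros(3),K(im),np.array(im['dist_coeffs'],float))[0].reshape(-1,2)
E
cat > a.py <<'E'
from h import *
ims=[]
for n in ['scene','side']:
    im=shot(n); save(im,n+'0.png'); C=cloud(im); ims.append(im)
    print(n,np.round(im['T'],2).tolist(),im['fx'])
    for t in ['dock','catches','contact','cell','paddle','stand']:
        for d in models.landmark_of(im,t)[:3]:
            u,v=d['location']; i,j=int(round(v)),int(round(u))
            print(t,round(d['conf'],2),np.round([u,v]),'depthpt',np.round(C[min(max(i,0),419),min(max(j,0),559)]) ,'z0',np.round(world(im,[[u,v]],z=0 if t in('dock','stand') else 21 if t!='paddle' else 6)[0]))
        for d in models.look_for(im,t)[:3]: print('   box',round(d['conf'],2),np.round(d['bbox']))
cv2.imwrite('pics/both0.png',cv2.resize(np.hstack([i['pixels'] for i in ims]),(1120,420))[:,:,::-1])
E
python3 a.py
```

```text
scene [[0.89, 0.2, -0.41, 63.21], [-0.46, 0.39, -0.8, -1087.07], [-0.0, 0.9, 0.44, 556.27], [0.0, 0.0, 0.0, 1.0]] 451.83683743720866
dock 0.62 [250. 211.] depthpt [488. -91.  29.] z0 [511. -35.   0.]
   box 0.83 [254. 206.  74.  47.]
   box 0.65 [261. 207.  28.  14.]
   box 0.37 [305. 224.  16.  45.]
catches 0.65 [240. 198.] depthpt [518.  52.   3.] z0 [504.  20.  21.]
   box 0.63 [254. 208.  73.  53.]
contact 0.91 [233. 190.] depthpt [500.  60.  30.] z0 [507.  82.  21.]
   box 0.6 [254. 205.  74.  52.]
cell 0.59 [226. 246.] depthpt [ 378. -193.    4.] z0 [ 369. -221.   21.]
cell 0.53 [259. 210.] depthpt [513. -92.  27.] z0 [520. -80.  21.]
cell 0.5 [194. 197.] depthpt [395. 111.   9.] z0 [387.  84.  21.]
   box 0.76 [260. 210.  24.  16.]
   box 0.52 [335. 210.  47.  44.]
paddle 0.75 [335. 248.] depthpt [ 603. -326.    7.] z0 [ 606. -323.    6.]
   box 0.91 [305. 224.  16.  43.]
   box 0.73 [335. 234.  10.  40.]
   box 0.53 [355. 302.  55.  38.]
stand 0.96 [303. 259.] depthpt [ 504. -345.   15.] z0 [ 518. -322.    0.]
stand 0.68 [279. 337.] depthpt [ 340. -546.   14.] z0 [ 348. -531.
[... 840 characters left out ...]
.39 [293. 255.] depthpt [ 374. -182.   17.] z0 [ 372. -181.   21.]
cell 0.39 [188. 273.] depthpt [373. 104.  15.] z0 [368. 103.  21.]
   box 0.8 [245. 220.  19.  22.]
   box 0.57 [187. 272.  16.   9.]
   box 0.54 [283. 169.  25.  38.]
paddle 0.7 [319. 190.] depthpt [ 617. -320.   -1.] z0 [ 609. -317.    6.]
paddle 0.47 [332. 213.] depthpt [ 488. -322.   33.] z0 [ 512. -333.    6.]
   box 0.5 [334. 193.   7.  32.]
   box 0.42 [324. 181.   7.  34.]
stand 0.91 [415. 246.] depthpt [ 324. -514.   31.] z0 [ 347. -530.    0.]
stand 0.67 [327. 216.] depthpt [ 489. -309.   22.] z0 [ 508. -316.    0.]
   box 0.73 [332. 210.  25.  24.]
   box 0.71 [416. 243.  24.  26.]
   box 0.35 [335. 190.   6.  24.]
```

```bash
python3 -c "
import cv2,numpy as np
a=cv2.imread('pics/scene0.png')[140:365,160:400];b=cv2.imread('pics/side0.png')[130:300,170:440]
a=cv2.resize(a,None,fx=2.6,fy=2.6)
cv2.imwrite('pics/c1.png',a);cv2.imwrite('pics/c2.png',cv2.resize(b,None,fx=2.9,fy=2.9))"
```

```text
(no output)
```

View pics/c1.png

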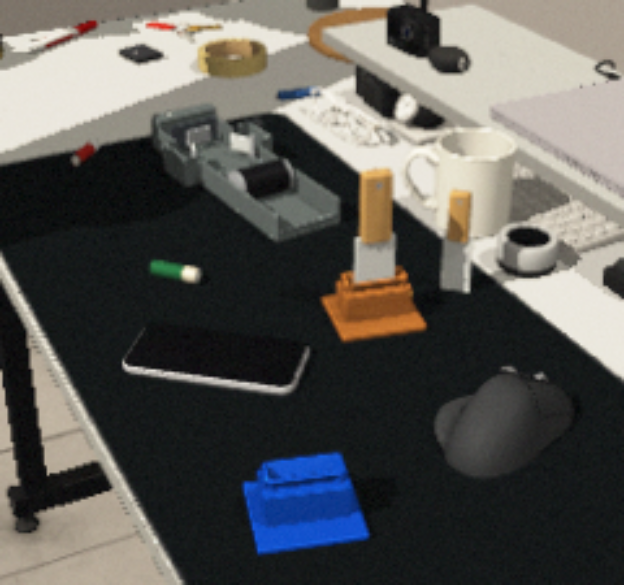

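View pics/c2.png

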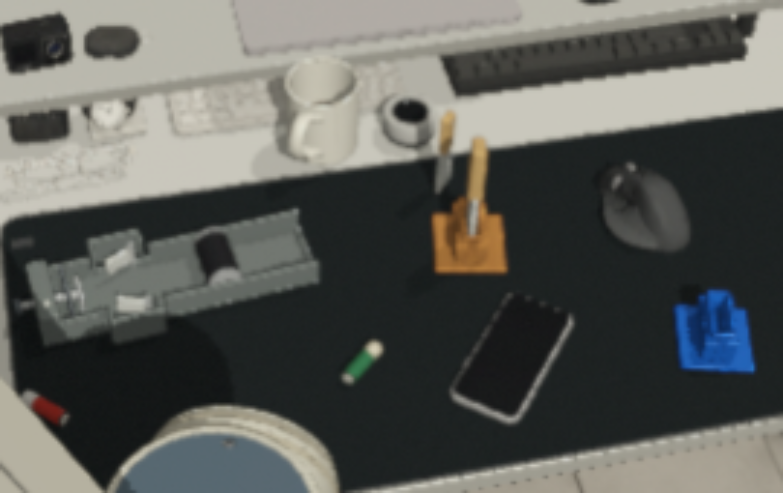

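Request:
{"name": "play_rows", "arguments": {
  "dp": [
    [14,-38,8],
    [14,-38,8],
    [14,-38,8],
    [14,-38,8],
    [14,-38,8],
    [14,-38,8],
    [14,-38,8],
    [14,-38,8]
  ],
  "yaw": [0,0,0,0,0,0,0,0]
}}

```text
t: 1.97
ee_pos: [327.5, 280.9, 287.2]
orientation: [0.549, 3.093, 0.001]
ft_force: [1.1, 0.1, 0.7]
width: 88.0
grasp_force: 0.0
```

Request:
{"name": "play_rows", "arguments": {
  "dp": [
    [14,-38,8],
    [14,-38,8],
    [14,-38,8],
    [14,-38,8],
    [14,-38,8],
    [14,-38,8],
    [14,-38,8],
    [14,-38,8]
  ],
  "yaw": [0,0,0,0,0,0,0,0]
}}

```text
t: 2.63
ee_pos: [439.5, -23.4, 351.5]
orientation: [0.55, 3.092, 0.0]
ft_force: [1.2, 0.9, -0.1]
width: 88.0
grasp_force: 0.0
```

```bash
cat > b.py <<'E'
from h import *
import sys
o=ctrl.get_obs();print(o['t'],np.round(o['ee_pos']),np.round(R.from_rotvec(o['orientation']).as_matrix(),2).tolist(),np.round(o['qpos'],2))
im=shot('wrist'); save(im,sys.argv[1]); C=cloud(im); print(np.round(im['T'],2).tolist())
print('centre',np.round(C[210,280]),'corners',[np.round(C[i,j]).tolist() for i in(5,415) for j in (5,555)])
for t in ['dock','catches','contact','cell','paddle','stand']:
    for d in models.landmark_of(im,t)[:2]:
        u,v=d['location']
        print(t,round(d['conf'],2),np.round([u,v]),'z0',np.round(world(im,[[u,v]],z=0 if t in('dock','stand') else 21 if t!='paddle' else 6)[0],1))
np.savez('w.npz',C=C,px=im['pixels'])
E
python3 b.py w1.png
```

```text
2.6333 [440. -23. 351.] [[-0.94, 0.34, 0.0], [0.34, 0.94, 0.0], [-0.0, 0.0, -1.0]] [-0.08 -0.    1.87  0.    1.28 -1.3 ]
[[0.35, -0.9, -0.26, 365.93], [0.94, 0.33, 0.1, 3.46], [0.0, -0.28, 0.96, 512.63], [0.0, 0.0, 0.0, 1.0]]
centre [511. -37.   5.] corners [[-359.0, -779.0, -757.0], [355.0, 457.0, -5.0], [399.0, -64.0, 468.0], [436.0, 36.0, 468.0]]
dock 0.61 [289. 207.] z0 [512.6 -19.2   0. ]
catches 0.57 [324. 199.] z0 [514.8  42.2  21. ]
contact 0.67 [339. 192.] z0 [510.6  70.3  21. ]
cell 0.94 [262. 227.] z0 [525.8 -76.3  21. ]
cell 0.58 [340. 111.] z0 [385.4 109.7  21. ]
paddle 0.6 [131. 263.] z0 [ 512.5 -337.2    6. ]
stand 0.74 [135. 258.] z0 [ 506.9 -329.1    0. ]
```

```bash
cat > dock.py <<'E'
from h import *
d=np.load('w.npz');C=d['C'];px=d['px'].astype(int)
P=C.reshape(-1,3);c=px.reshape(-1,3)
m=(P[:,0]>430)&(P[:,0]<600)&(P[:,1]>-190)&(P[:,1]<160)
wt=m&(P[:,2]>24)&(P[:,2]<31)
w=P[wt]; print(len(w))
# housings etc confuse; use rear part (y<-10) wall tops, exclude cell via dark colour
b=c[wt].sum(1); w=w[(b>200)]
a=w[w[:,1]<0]
def lines(a,yaw0):
    best=None
    for yaw in np.radians(np.arange(yaw0-12,yaw0+12,.25)):
        s=-a[:,0]*np.sin(yaw)+a[:,1]*np.cos(yaw)
        h,e=np.histogram(s,bins=np.arange(s.min()-2,s.max()+2,1.5)); q=(h**2).sum()
        if best is None or q>best[0]: best=(q,yaw,h,e)
    return best
q,yaw,h,e=lines(a,97); print('yaw',np.degrees(yaw)); print([(round(x),int(n)) for x,n in zip(e,h) if n>5])
ex=np.array([np.cos(yaw),np.sin(yaw)])
for nm,lo,hi in [('rear/all z8-45',8,45),('end z>36',36,45)]:
    mm=m&(P[:,2]>lo)&(P[:,2]<hi); s=P[mm][:,:2]@ex; h,e=np.histogram(s,bins=np.arange(s.min(),s.max()+5,4)); print(nm,[(round(x),int(n)) for x,n in zip(e,h)])
E
python3 dock.py; python3 -c "
import cv2;a=cv2.imread('pics/w1.png');cv2.imwrite('pics/w1c.png',cv2.resize(a[100:320,90:420],None,fx=2.4,fy=2.4))"
```

```text
1048
yaw 96.00000000000001
[(-550, 46), (-549, 66), (-547, 85), (-546, 7), (-481, 19), (-478, 60), (-477, 75), (-475, 81)]
rear/all z8-45 [(-221, 86), (-217, 30), (-213, 20), (-209, 22), (-205, 19), (-201, 22), (-197, 26), (-193, 21), (-189, 19), (-185, 22), (-181, 19), (-177, 24), (-173, 21), (-169, 24), (-165, 21), (-161, 23), (-157, 20), (-153, 21), (-149, 22), (-145, 62), (-141, 85), (-137, 90), (-133, 96), (-129, 100), (-125, 106), (-121, 112), (-117, 115), (-113, 77), (-109, 23), (-105, 22), (-101, 25), (-97, 21), (-93, 22), (-89, 24), (-85, 23), (-81, 23), (-77, 24), (-73, 24), (-69, 21), (-65, 9), (-61, 63), (-57, 43), (-53, 53), (-49, 59), (-45, 58), (-41, 57), (-37, 54), (-33, 57), (-29, 58), (-25, 56), (-21, 39), (-17, 43), (-13, 65), (-9, 16), (-5, 25), (-1, 23), (3, 27), (7, 61), (11, 50), (15, 34), (19, 135), (23, 58), (27, 35), (31, 34), (35, 205), (39, 113), (43, 120), (47, 120), (51, 110), (55, 14), (59, 9), (63, 8), (67, 27), (71, 22), (75, 0)]
end z>36 [(-136, 31), (-132, 64), (-128, 68), (-124, 40), (-120, 2), (-116, 0), (-112, 0), (-108, 0), (-104, 0), (-100, 0), (-96, 0), (-92, 0), (-88, 0), (-84, 0), (-80, 0), (-76, 0), (-72, 0), (-68, 0), (-64, 0), (-60, 0), (-56, 0), (-52, 0), (-48, 0), (-44, 0), (-40, 0), (-36, 0), (-32, 0), (-28, 0), (-24, 0), (-20, 0), (-16, 0), (-12, 0), (-8, 0), (-4, 0), (0, 0), (4, 0), (8, 0), (12, 0), (16, 0), (20, 0), (24, 0), (28, 0), (32, 4), (36, 110), (40, 108), (44, 110), (48, 107), (52, 95), (56, 0)]
```

View pics/w1c.png

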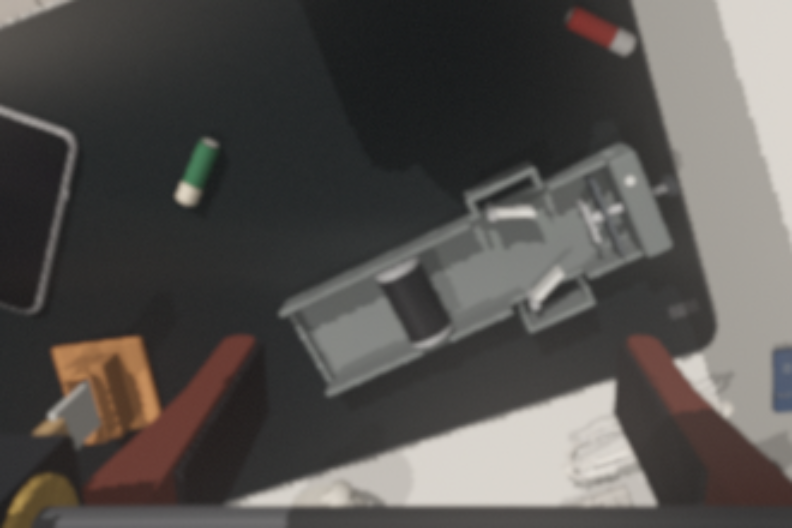

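Request:
{"name": "play_rows", "arguments": {
  "dp": [
    [0,-40,0],
    [0,-40,0],
    [0,-40,0],
    [0,-40,0],
    [0,-40,0],
    [0,-40,0],
    [0,-40,0],
    [0,0,0]
  ],
  "yaw": [0,0,0,0,0,0,0,0]
}}

```text
t: 3.65
ee_pos: [439.8, -305.2, 350.3]
orientation: [0.551, 3.093, -0.003]
ft_force: [0.7, 0.2, -0.0]
width: 87.4
grasp_force: 0.0
```

```bash
python3 b.py w2.png; cat > st.py <<'E'
from h import *
d=np.load('w.npz');C=d['C'];px=d['px'].astype(int);P=C.reshape(-1,3);c=px.reshape(-1,3)
m=(abs(P[:,0]-510)<80)&(abs(P[:,1]+325)<80)
for lo,hi in [(4,20),(34,46),(50,75),(75,100),(100,125),(125,136),(136,148)]:
    q=P[m&(P[:,2]>lo)&(P[:,2]<hi)]
    q=q[np.hypot(q[:,0]-510,q[:,1]+325)<75]
    if len(q)<15: print(lo,len(q)); continue
    r=cv2.minAreaRect(q[:,:2].astype(np.float32)); print(lo,hi,len(q),np.round(q.mean(0)),np.round(r[0]),np.round(r[1]),round(r[2],1))
E
python3 st.py;python3 -c "
import cv2;a=cv2.imread('pics/w2.png');cv2.imwrite('pics/w2c.png',cv2.resize(a[100:380,150:430],None,fx=2.1,fy=2.1))"
```

```text
3.65 [ 440. -305.  350.] [[-0.94, 0.35, -0.0], [0.35, 0.94, -0.0], [-0.0, -0.0, -1.0]] [-0.63  0.16  1.69 -0.    1.29 -1.85]
[[0.35, -0.9, -0.26, 366.41], [0.94, 0.33, 0.1, -277.94], [-0.0, -0.28, 0.96, 511.44], [0.0, 0.0, 0.0, 1.0]]
centre [ 501. -316.   40.] corners [[-362.0, -1064.0, -758.0], [355.0, 173.0, -5.0], [400.0, -346.0, 467.0], [436.0, -246.0, 467.0]]
dock 0.85 [446. 154.] z0 [516.3 -19.4   0. ]
catches 0.96 [492. 140.] z0 [513.1  42.4  21. ]
contact 0.62 [510. 130.] z0 [507.6  70.9  21. ]
cell 0.95 [516.  44.] z0 [385.9  93.9  21. ]
cell 0.69 [420. 172.] z0 [525.2 -75.9  21. ]
paddle 0.64 [294. 252.] z0 [ 596.3 -322.8    6. ]
paddle 0.59 [274. 214.] z0 [ 513.9 -332.8    6. ]
stand 0.98 [135. 161.] z0 [ 343.1 -525.     0. ]
stand 0.7 [274. 210.] z0 [ 509.1 -329.3   -0. ]
4 20 823 [ 507. -327.    6.] [ 511. -329.] [69. 75.] 77.3
34 46 187 [ 504. -326.   39.] [ 512. -329.] [22. 55.] 77.1
50 14
75 100 58 [ 500. -326.   87.] [ 507. -324.] [26. 11.] 20.3
100 125 62 [ 501. -326.  113.] [ 506. -324.] [21. 10.] 24.9
125 136 31 [ 501. -326.  131.] [ 504. -324.] [18.  8.] 30.4
136 148 173 [ 511. -329.  139.] [ 511. -330.] [14. 25.] 76.8
```

View pics/w2c.png

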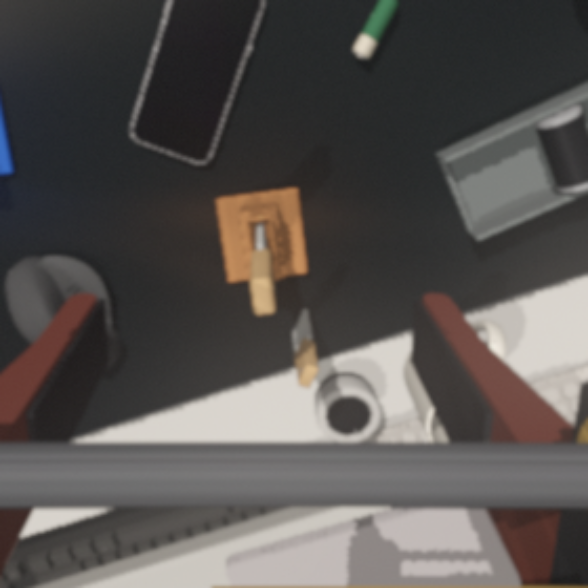

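Request:
{"name": "play_rows", "arguments": {
  "dp": [
    [18,-6,-25],
    [18,-6,-25],
    [18,-6,-25],
    [17,-7,-25],
    [0,0,0]
  ],
  "yaw": [3.6,3.6,0,0,0]
}}

```text
t: 4.42
ee_pos: [510.8, -324.4, 245.7]
orientation: [-0.35, -3.117, -0.005]
ft_force: [-0.6, 0.2, -1.0]
width: 87.6
grasp_force: 0.0
```

Request:
{"name": "play_rows", "arguments": {
  "dp": [
    [0,0,-30],
    [0,0,-30],
    [0,0,-30],
    [0,0,-30],
    [0,0,-30],
    [0,0,-8],
    [0,0,0]
  ],
  "yaw": [0,0,0,0,0,0,0]
}}

```text
t: 5.0
ee_pos: [509.1, -324.8, 91.6]
orientation: [-0.353, -3.118, -0.003]
ft_force: [1.0, -0.2, -0.5]
width: 87.6
grasp_force: 0.0
```

```bash
python3 - <<'E'
from h import *
o=ctrl.get_obs();print(o['ee_pos'],np.round(R.from_rotvec(o['orientation']).as_matrix(),3)[:,1],o['ft_force'],o['moment'],o['qpos'])
E
```

```text
[ 509.12022718 -324.81544834   91.58909718] [0.223 0.975 0.001] [ 0.96889278 -0.20618546 -0.5033745 ] [-0.01951061 -0.03588915 -0.01153489] [-5.87580295e-01  5.66112993e-01  1.75200166e+00 -3.81017330e-05
  8.27463725e-01 -1.93313132e+00]
```

Request:
{"name": "play_rows", "arguments": {
  "dp": [
    [1.5,-4.5,0],
    [0,0,0],
    [0,0,0]
  ],
  "yaw": [0,0,0]
}}

```text
t: 5.25
ee_pos: [513.3, -331.8, 95.1]
orientation: [0.354, 3.118, -0.003]
ft_force: [-0.1, 0.1, -0.4]
width: 87.9
grasp_force: 0.0
```

Request:
{"name": "play_rows", "arguments": {
  "dp": [
    [0,0,0],
    [0,0,0],
    [0,0,0],
    [0,0,0],
    [0,0,0],
    [0,0,0],
    [0,0,0],
    [0,0,0]
  ],
  "yaw": [0,0,0,0,0,0,0,0],
  "gripper": 1
}}

```text
t: 5.92
ee_pos: [511.8, -330.8, 92.6]
orientation: [-0.354, -3.121, -0.0]
ft_force: [1.0, -0.6, -0.7]
width: 37.9
grasp_force: 0.0
```

Request:
{"name": "play_rows", "arguments": {
  "dp": [
    [0,0,0],
    [0,0,0],
    [0,0,0],
    [0,0,0],
    [0,0,0]
  ],
  "yaw": [0,0,0,0,0]
}}

```text
t: 6.33
ee_pos: [511.8, -330.7, 92.6]
orientation: [-0.354, -3.121, -0.0]
ft_force: [0.4, -1.3, -1.1]
width: 13.6
grasp_force: 30.0
```

Request:
{"name": "play_rows", "arguments": {
  "dp": [
    [0,0,10],
    [0,0,15],
    [0,0,15],
    [0,0,15],
    [0,0,15],
    [0,0,10],
    [0,0,0]
  ],
  "yaw": [0,0,0,0,0,0,0]
}}

```text
t: 6.92
ee_pos: [513.1, -331.6, 175.5]
orientation: [0.354, 3.118, -0.003]
ft_force: [0.4, -0.1, -1.4]
width: 14.2
grasp_force: 30.0
```

Request:
{"name": "play_rows", "arguments": {
  "dp": [
    [2,30,0],
    [2,30,0],
    [2,30,0],
    [2,31,0],
    [2,31,0],
    [2,31,0],
    [3,31,0],
    [0,0,0]
  ],
  "yaw": [3,3,3,3,3,3,1,0]
}}

```text
t: 7.58
ee_pos: [526.2, -112.5, 172.0]
orientation: [0.172, -3.135, -0.003]
ft_force: [-0.3, 0.6, -1.1]
width: 14.1
grasp_force: 30.0
```

```bash
cat > chk.py <<'E'
from h import *
import sys
o=ctrl.get_obs();Rm=R.from_rotvec(o['orientation']).as_matrix();print(o['t'],np.round(o['ee_pos'],1),'head',np.degrees(np.arctan2(Rm[1,1],Rm[0,1])),'w',o['width'],np.round(o['ft_force'],1))
im=shot('wrist');save(im,sys.argv[1]);im2=shot('side');save(im2,'s_'+sys.argv[1])
np.savez('w.npz',C=cloud(im),px=im['pixels']);
yaw=np.radians(96);ex=np.array([np.cos(yaw),np.sin(yaw)]);ey=np.array([-ex[1],ex[0]]);O=np.array([516.6,-16.6])
print('tcp in dock',(np.array(o['ee_pos'][:2])-O)@np.c_[ex,ey])
for n,i in(('w',im),('s',im2)):
  for d in models.landmark_of(i,'cell')[:3]: 
    p=world(i,[d['location']],z=21)[0]; print(n,'cell',round(d['conf'],2),np.round(d['location']),np.round((p[:2]-O)@np.c_[ex,ey],1))
E
python3 chk.py w3.png
cat > cl.py <<'E'
from h import *
yaw=np.radians(96);ex=np.array([np.cos(yaw),np.sin(yaw)]);ey=np.array([-ex[1],ex[0]]);O=np.array([516.6,-16.6])
d=np.load('w.npz');P=d['C'].reshape(-1,3);q=(P[:,:2]-O)@np.c_[ex,ey];z=P[:,2]
m=(q[:,0]<30)&(q[:,0]>-170)&(abs(q[:,1])<60)
w=m&(z>25)&(z<31)&(d['px'].reshape(-1,3).sum(1)>150)
s=q[w];h,e=np.histogram(s[:,1],bins=np.arange(-50,51,2));print('walls y',[(int(a),int(n)) for a,n in zip(e,h) if n>3])
for sg in(-1,1):
    k=s[(np.sign(s[:,1])==sg)&(abs(s[:,1])>30)&(abs(s[:,1])<45)]
    if len(k)>20: print('slope deg',np.degrees(np.polyfit(k[:,0],k[:,1],1)[0]),'mean y',k[:,1].mean(),len(k))
c=m&(abs(q[:,1])<20)&(z>33)&(z<41); print('cell top x',np.round([q[c,0].min(),q[c,0].max(),np.median(q[c,0])],1),c.sum())
l=m&(z>8)&(z<14)&(q[:,0]<-130);print('lip',np.median(q[l],0),l.sum())
E
python3 cl.py
```

```text
7.5833 [ 526.2 -112.5  172. ] head 96.27595561475897 w 14.06806019024347 [-0.3  0.6 -1.1]
tcp in dock [-96.40577437   0.44046873]
w cell 0.77 [214.  45.] [-152.7  149.3]
w cell 0.62 [306. 198.] [-59.6   0.4]
w cell 0.58 [498.  91.] [124.7 109.7]
s cell 0.67 [294. 257.] [-149.4  169.4]
s cell 0.49 [244. 220.] [-54.3  -0.2]
walls y [(-50, 4), (-48, 4), (-42, 6), (-40, 25), (-38, 172), (-36, 267), (-34, 45), (-32, 6), (-30, 7), (-28, 9), (-26, 7), (-24, 9), (-22, 7), (-20, 10), (-18, 8), (-16, 11), (-14, 8), (-12, 10), (-10, 8), (-8, 10), (-6, 7), (-4, 11), (-2, 14), (0, 12), (2, 8), (4, 8), (6, 11), (8, 12), (10, 10), (12, 8), (14, 11), (16, 8), (18, 9), (20, 6), (22, 5), (24, 6), (26, 13), (28, 11), (30, 36), (32, 33), (34, 275), (36, 287), (38, 24), (40, 4), (44, 4), (46, 5), (48, 5)]
slope deg -0.16510349465620874 mean y -35.75825641024149 525
slope deg -0.25972852790899703 mean y 35.689717368090605 663
cell top x [-70.9 -45.8 -58.7] 783
lip [-148.0435427    -0.91608552] 259
```

Request:
{"name": "play_rows", "arguments": {
  "dp": [
    [0,0,-20],
    [0,0,-20],
    [0,0,-16],
    [0,0,-12],
    [0,0,-8],
    [0,0,0],
    [0,0,0]
  ],
  "yaw": [0,0,0,0,0,0,0]
}}

```text
t: 8.37
ee_pos: [526.8, -117.3, 96.6]
orientation: [0.164, -3.137, -0.0]
ft_force: [0.7, -0.5, -0.7]
width: 13.8
grasp_force: 30.0
```

```bash
python3 chk.py w4.png; python3 -c "
import cv2,numpy as np;a=cv2.imread('pics/w4.png')[100:330,180:480];b=cv2.imread('pics/s_w4.png')[170:270,150:350]
cv2.imwrite('pics/w4c.png',np.vstack([cv2.resize(a,(600,400)),cv2.resize(b,(600,200)) ]))"
```

```text
8.3667 [ 526.8 -117.3   96.6] head 96.00157524440301 w 13.771702056011382 [ 0.7 -0.5 -0.7]
tcp in dock [-101.16794213    0.35425915]
w cell 0.98 [203.  19.] [-150.2  148.3]
w cell 0.61 [321. 218.] [-60.6   1.5]
w cell 0.49 [273. 214.] [-100.8    4.7]
s cell 0.7 [247. 220.] [-64.2   1.7]
s cell 0.57 [297. 257.] [-155.8  172.5]
```

View pics/w4c.png

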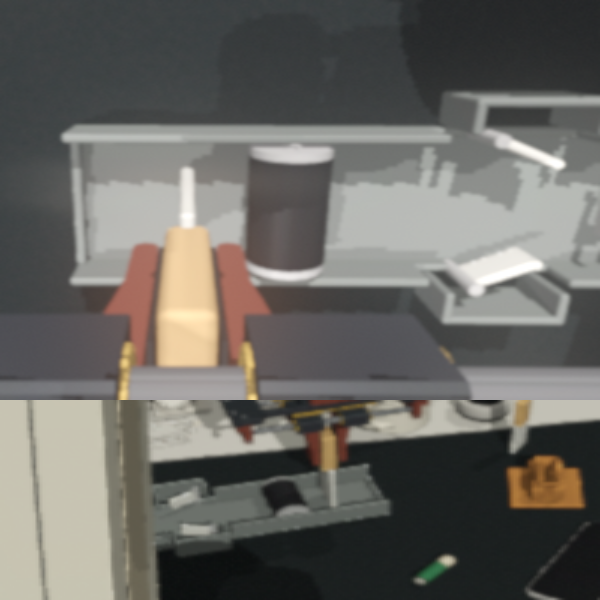

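Request:
{"name": "play_rows", "arguments": {
  "dp": [
    [-0.4,4,0],
    [-0.4,4,0],
    [-0.4,4,0],
    [-0.3,3,0],
    [-0.3,3,0],
    [-0.3,3,0],
    [-0.3,3,0],
    [-0.3,3,0]
  ],
  "yaw": [0,0,0,0,0,0,0,0]
}}

```text
t: 9.23
ee_pos: [524.1, -89.4, 96.7]
orientation: [0.166, -3.137, 0.0]
ft_force: [0.3, -0.1, -0.7]
width: 14.1
grasp_force: 30.0
```

Request:
{"name": "play_rows", "arguments": {
  "dp": [
    [-0.3,3,0],
    [-0.3,3,0],
    [-0.3,3,0],
    [-0.3,3,0],
    [-0.3,3,0],
    [-0.3,3,0],
    [-0.3,3,0],
    [-0.3,3,0]
  ],
  "yaw": [0,0,0,0,0,0,0,0]
}}

```text
t: 9.9
ee_pos: [521.7, -65.5, 96.7]
orientation: [0.166, -3.137, -0.0]
ft_force: [-0.1, 0.0, -0.9]
width: 13.2
grasp_force: 30.0
```

Request:
{"name": "play_rows", "arguments": {
  "dp": [
    [-0.3,3,0],
    [-0.3,3,0],
    [-0.3,3,0],
    [-0.3,3,0],
    [-0.3,3,0],
    [-0.3,3,0],
    [-0.3,3,0],
    [-0.3,3,0]
  ],
  "yaw": [0,0,0,0,0,0,0,0]
}}

```text
t: 10.57
ee_pos: [519.3, -41.5, 96.7]
orientation: [-0.166, 3.137, -0.0]
ft_force: [0.8, -0.9, -0.7]
width: 14.0
grasp_force: 30.0
```

```bash
python3 chk.py w5.png;python3 cl.py
```

```text
10.5667 [519.3 -41.5  96.7] head 96.04748939909348 w 14.031604368788221 [ 0.8 -0.9 -0.7]
tcp in dock [-25.03690861  -0.13351215]
w cell 0.9 [99. 18.] [-146.6  148.1]
w cell 0.7 [478.  76.] [125.7 111.1]
w cell 0.64 [297. 218.] [-4.9  1.3]
s cell 0.79 [227. 222.] [-6.5 -7.4]
s cell 0.67 [295. 256.] [-153.3  166.4]
walls y [(-42, 7), (-40, 14), (-38, 190), (-36, 317), (-34, 83), (-32, 11), (-30, 5), (-28, 7), (-26, 8), (-24, 4), (-22, 7), (-20, 5), (-18, 6), (-16, 6), (-14, 6), (-12, 4), (-10, 4), (-8, 8), (-6, 17), (-4, 14), (-2, 15), (0, 15), (2, 13), (4, 18), (6, 17), (8, 15), (10, 15), (12, 16), (14, 19), (16, 25), (18, 20), (20, 17), (22, 14), (24, 17), (26, 18), (28, 20), (30, 76), (32, 112), (34, 465), (36, 467), (38, 7)]
slope deg 0.05984195192572694 mean y -35.432471066791514 626
slope deg -0.7241573089663673 mean y 35.46921935623346 1133
cell top x [-26.5   7.1  -4.7] 1150
lip [-147.79093016   -2.68741161] 481
```

Request:
{"name": "play_rows", "arguments": {
  "dp": [
    [-0.15,1.5,0],
    [-0.15,1.5,0],
    [-0.15,1.5,0],
    [-0.15,1.5,0],
    [-0.15,1.5,0],
    [-0.15,1.5,0],
    [-0.15,1.5,0],
    [-0.15,1.5,0]
  ],
  "yaw": [0,0,0,0,0,0,0,0]
}}

```text
t: 11.43
ee_pos: [518.1, -29.6, 96.7]
orientation: [-0.166, 3.137, -0.0]
ft_force: [0.4, 0.6, -0.8]
width: 13.9
grasp_force: 30.0
```

Request:
{"name": "play_rows", "arguments": {
  "dp": [
    [-0.15,1.5,0],
    [-0.15,1.5,0],
    [-0.15,1.5,0],
    [-0.15,1.5,0]
  ],
  "yaw": [0,0,0,0]
}}

```text
t: 11.77
ee_pos: [517.9, -24.0, 96.9]
orientation: [-0.166, 3.136, -0.001]
ft_force: [0.5, -3.4, 0.4]
width: 13.7
grasp_force: 30.0
```

Request:
{"name": "play_rows", "arguments": {
  "dp": [
    [-0.15,1.5,0],
    [-0.15,1.5,0],
    [-0.15,1.5,0],
    [-0.15,1.5,0]
  ],
  "yaw": [0,0,0,0]
}}

```text
t: 12.1
ee_pos: [517.4, -18.0, 96.9]
orientation: [-0.166, 3.136, -0.001]
ft_force: [0.9, -5.7, 2.3]
width: 14.7
grasp_force: 30.0
```

Request:
{"name": "play_rows", "arguments": {
  "dp": [
    [-0.15,1.5,0],
    [-0.15,1.5,0],
    [-0.15,1.5,0],
    [-0.15,1.5,0]
  ],
  "yaw": [0,0,0,0]
}}

```text
t: 12.43
ee_pos: [516.5, -11.7, 96.8]
orientation: [-0.166, 3.137, -0.0]
ft_force: [1.2, -4.6, 3.2]
width: 13.7
grasp_force: 30.0
```

Request:
{"name": "play_rows", "arguments": {
  "dp": [
    [-0.15,1.5,0],
    [-0.15,1.5,0],
    [-0.15,1.5,0],
    [-0.15,1.5,0]
  ],
  "yaw": [0,0,0,0]
}}

```text
t: 12.77
ee_pos: [515.6, -5.6, 96.6]
orientation: [0.166, -3.137, -0.0]
ft_force: [1.4, -5.0, 3.7]
width: 13.9
grasp_force: 30.0
```

Request:
{"name": "play_rows", "arguments": {
  "dp": [
    [-0.15,1.5,0],
    [-0.15,1.5,0],
    [-0.15,1.5,0],
    [-0.15,1.5,0]
  ],
  "yaw": [0,0,0,0]
}}

```text
t: 13.1
ee_pos: [514.9, 0.5, 96.6]
orientation: [0.166, -3.137, -0.0]
ft_force: [1.4, -3.8, 1.8]
width: 14.1
grasp_force: 30.0
```

Request:
{"name": "play_rows", "arguments": {
  "dp": [
    [-0.15,1.5,0],
    [-0.15,1.5,0],
    [-0.15,1.5,0],
    [-0.15,1.5,0]
  ],
  "yaw": [0,0,0,0]
}}

```text
t: 13.43
ee_pos: [514.4, 6.4, 96.6]
orientation: [0.166, -3.137, -0.0]
ft_force: [0.1, -1.9, 1.4]
width: 14.1
grasp_force: 30.0
```

Request:
{"name": "play_rows", "arguments": {
  "dp": [
    [-0.1,1,0],
    [-0.1,1,0],
    [-0.1,1,0],
    [-0.1,1,0]
  ],
  "yaw": [0,0,0,0]
}}

```text
t: 13.77
ee_pos: [514.1, 10.3, 96.7]
orientation: [0.166, -3.137, -0.0]
ft_force: [0.2, -2.9, 1.9]
width: 14.3
grasp_force: 30.0
```

```bash
python3 chk.py w6.png;python3 cl.py | tail -2
```

```text
13.7667 [514.1  10.3  96.7] head 96.04207810115459 w 14.300801491831898 [ 0.2 -2.9  1.9]
tcp in dock [27.02382594 -0.31917072]
w cell 0.88 [413.  78.] [130.3 109.9]
w cell 0.78 [296. 218.] [47.1  0.5]
w cell 0.59 [30. 18.] [-142.1  146.8]
s cell 0.66 [211. 228.] [42.6 -1.7]
s cell 0.49 [296. 257.] [-153.   172.4]
s cell 0.42 [187. 271.] [137.9 128.5]
cell top x [25.5 29.5 27.5] 16
lip [-147.69634831   -1.9042021 ] 538
```

Request:
{"name": "play_rows", "arguments": {
  "dp": [
    [-0.1,1,0],
    [-0.1,1,0],
    [-0.1,1,0]
  ],
  "yaw": [0,0,0]
}}

```text
t: 14.22
ee_pos: [513.8, 13.2, 96.7]
orientation: [-0.166, 3.137, -0.0]
ft_force: [-0.3, -3.7, 1.2]
width: 13.7
grasp_force: 30.0
```

Request:
{"name": "play_rows", "arguments": {
  "dp": [
    [-0.1,1,0],
    [-0.1,1,0]
  ],
  "yaw": [0,0]
}}

```text
t: 14.38
ee_pos: [513.7, 15.3, 96.7]
orientation: [-0.166, 3.137, -0.0]
ft_force: [-0.0, -3.1, 1.5]
width: 14.1
grasp_force: 30.0
```

Request:
{"name": "play_rows", "arguments": {
  "dp": [
    [-0.1,1,0],
    [-0.1,1,0]
  ],
  "yaw": [0,0]
}}

```text
t: 14.55
ee_pos: [513.5, 17.3, 96.7]
orientation: [-0.166, 3.137, -0.0]
ft_force: [0.3, -2.9, 2.6]
width: 14.0
grasp_force: 30.0
```

Request:
{"name": "play_rows", "arguments": {
  "dp": [
    [-0.1,1,0],
    [-0.1,1,0]
  ],
  "yaw": [0,0]
}}

```text
t: 14.72
ee_pos: [513.3, 19.3, 96.7]
orientation: [-0.166, 3.137, -0.0]
ft_force: [0.7, -3.5, 0.9]
width: 14.0
grasp_force: 30.0
```

Request:
{"name": "play_rows", "arguments": {
  "dp": [
    [-0.1,1,0],
    [-0.1,1,0]
  ],
  "yaw": [0,0]
}}

```text
t: 14.88
ee_pos: [513.1, 21.3, 96.7]
orientation: [-0.166, 3.137, -0.0]
ft_force: [0.7, -3.2, 1.9]
width: 14.1
grasp_force: 30.0
```

Request:
{"name": "play_rows", "arguments": {
  "dp": [
    [-0.1,1,0],
    [-0.1,1,0]
  ],
  "yaw": [0,0]
}}

```text
t: 15.05
ee_pos: [512.9, 23.3, 96.7]
orientation: [-0.166, 3.137, -0.0]
ft_force: [0.3, -3.5, 1.8]
width: 13.9
grasp_force: 30.0
```

Request:
{"name": "play_rows", "arguments": {
  "dp": [
    [-0.1,1,0]
  ],
  "yaw": [0]
}}

```text
t: 15.13
ee_pos: [512.7, 24.3, 96.7]
orientation: [-0.166, 3.137, -0.0]
ft_force: [0.5, -3.8, 1.8]
width: 13.6
grasp_force: 30.0
```

Request:
{"name": "play_rows", "arguments": {
  "dp": [
    [-0.1,1,0]
  ],
  "yaw": [0]
}}

```text
t: 15.22
ee_pos: [512.6, 25.3, 96.7]
orientation: [-0.166, 3.137, -0.0]
ft_force: [0.2, -3.2, 1.9]
width: 13.8
grasp_force: 30.0
```

Request:
{"name": "play_rows", "arguments": {
  "dp": [
    [-0.1,1,0]
  ],
  "yaw": [0]
}}

```text
t: 15.3
ee_pos: [512.6, 26.0, 96.7]
orientation: [-0.166, 3.137, -0.001]
ft_force: [0.8, -8.0, 2.6]
width: 13.7
grasp_force: 30.0
```

Request:
{"name": "play_rows", "arguments": {
  "dp": [
    [-0.1,1,0]
  ],
  "yaw": [0]
}}

```text
t: 15.38
ee_pos: [512.5, 26.7, 96.7]
orientation: [-0.167, 3.137, -0.002]
ft_force: [0.7, -7.7, 2.6]
width: 13.9
grasp_force: 30.0
```

Request:
{"name": "play_rows", "arguments": {
  "dp": [
    [-0.1,1,0]
  ],
  "yaw": [0]
}}

```text
t: 15.47
ee_pos: [512.4, 27.6, 96.7]
orientation: [-0.167, 3.137, -0.002]
ft_force: [0.5, -7.8, 2.3]
width: 14.0
grasp_force: 30.0
```

Request:
{"name": "play_rows", "arguments": {
  "dp": [
    [-0.1,1,0]
  ],
  "yaw": [0]
}}

```text
t: 15.55
ee_pos: [512.3, 28.5, 96.7]
orientation: [-0.167, 3.137, -0.002]
ft_force: [0.9, -8.9, 1.6]
width: 13.8
grasp_force: 30.0
```

Request:
{"name": "play_rows", "arguments": {
  "dp": [
    [-0.1,1,0]
  ],
  "yaw": [0]
}}

```text
t: 15.63
ee_pos: [512.2, 29.5, 96.7]
orientation: [-0.167, 3.137, -0.002]
ft_force: [0.9, -9.2, 2.4]
width: 13.9
grasp_force: 30.0
```

Request:
{"name": "play_rows", "arguments": {
  "dp": [
    [-0.05,0.7,0]
  ],
  "yaw": [0]
}}

```text
t: 15.72
ee_pos: [512.2, 30.2, 96.7]
orientation: [-0.167, 3.137, -0.002]
ft_force: [-0.3, -7.9, 2.2]
width: 13.9
grasp_force: 30.0
```

Request:
{"name": "play_rows", "arguments": {
  "dp": [
    [-0.05,0.7,0]
  ],
  "yaw": [0]
}}

```text
t: 15.8
ee_pos: [512.1, 30.9, 96.7]
orientation: [-0.167, 3.137, -0.002]
ft_force: [0.1, -8.5, 2.6]
width: 14.3
grasp_force: 30.0
```

Request:
{"name": "play_rows", "arguments": {
  "dp": [
    [-0.05,0.5,0]
  ],
  "yaw": [0]
}}

```text
t: 15.88
ee_pos: [512.1, 31.4, 96.7]
orientation: [-0.167, 3.137, -0.002]
ft_force: [0.6, -8.3, 2.2]
width: 13.9
grasp_force: 30.0
```

Request:
{"name": "play_rows", "arguments": {
  "dp": [
    [-0.05,0.4,0]
  ],
  "yaw": [0]
}}

```text
t: 15.97
ee_pos: [512.0, 31.8, 96.7]
orientation: [0.167, -3.137, 0.002]
ft_force: [-0.0, -8.8, 1.6]
width: 13.8
grasp_force: 30.0
```

Request:
{"name": "play_rows", "arguments": {
  "dp": [
    [-0.05,0.4,0]
  ],
  "yaw": [0]
}}

```text
t: 16.05
ee_pos: [511.9, 32.1, 96.7]
orientation: [-0.167, 3.137, -0.002]
ft_force: [0.4, -8.9, 2.6]
width: 14.2
grasp_force: 30.0
```

Request:
{"name": "play_rows", "arguments": {
  "dp": [
    [-0.05,0.4,0]
  ],
  "yaw": [0]
}}

```text
t: 16.13
ee_pos: [511.9, 32.5, 96.7]
orientation: [-0.167, 3.137, -0.002]
ft_force: [0.9, -8.3, 2.8]
width: 13.9
grasp_force: 30.0
```

Request:
{"name": "play_rows", "arguments": {
  "dp": [
    [0,0.3,0]
  ],
  "yaw": [0]
}}

```text
t: 16.22
ee_pos: [511.9, 32.8, 96.7]
orientation: [0.167, -3.137, 0.002]
ft_force: [0.4, -8.5, 2.4]
width: 13.7
grasp_force: 30.0
```

Request:
{"name": "play_rows", "arguments": {
  "dp": [
    [-0.05,0.3,0]
  ],
  "yaw": [0]
}}

```text
t: 16.3
ee_pos: [511.9, 33.1, 96.7]
orientation: [-0.167, 3.137, -0.002]
ft_force: [0.8, -8.3, 2.2]
width: 13.8
grasp_force: 30.0
```

Request:
{"name": "play_rows", "arguments": {
  "dp": [
    [0,0.3,0]
  ],
  "yaw": [0]
}}

```text
t: 16.38
ee_pos: [511.8, 33.3, 96.7]
orientation: [-0.167, 3.137, -0.002]
ft_force: [0.4, -9.5, 2.2]
width: 14.3
grasp_force: 30.0
```

Request:
{"name": "play_rows", "arguments": {
  "dp": [
    [-0.05,0.3,0]
  ],
  "yaw": [0]
}}

```text
t: 16.47
ee_pos: [511.8, 33.6, 96.7]
orientation: [-0.167, 3.137, -0.002]
ft_force: [0.6, -9.4, 2.0]
width: 13.7
grasp_force: 30.0
```

Request:
{"name": "play_rows", "arguments": {
  "dp": [
    [0,0.2,0]
  ],
  "yaw": [0]
}}

```text
t: 16.55
ee_pos: [511.8, 33.8, 96.7]
orientation: [-0.167, 3.137, -0.002]
ft_force: [0.3, -9.7, 2.2]
width: 13.6
grasp_force: 30.0
```

```bash
python3 chk.py w7.png; python3 - <<'E'
from h import *
f=[]
for i in range(4): shot('wrist'); f.append(ctrl.get_obs()['ft_force'])
print(np.mean(f,0))
a=cv2.imread('pics/w7.png')[120:320,180:420];cv2.imwrite('pics/w7c.png',cv2.resize(a,None,fx=3,fy=3))
E
```

```text
16.55 [511.8  33.8  96.7] head 96.08917409478396 w 13.612629583850955 [ 0.3 -9.7  2.2]
tcp in dock [50.66594018 -0.50830755]
w cell 0.9 [297. 220.] [70.9 -1. ]
w cell 0.76 [383.  76.] [131.8 111.3]
s cell 0.54 [194. 231.] [89.2 -1.6]
s cell 0.51 [293. 257.] [-146.4  169.9]
s cell 0.5 [187. 271.] [136.7 127.9]
[ 0.44658884 -8.59804212  2.23162093]
```

View pics/w7c.png

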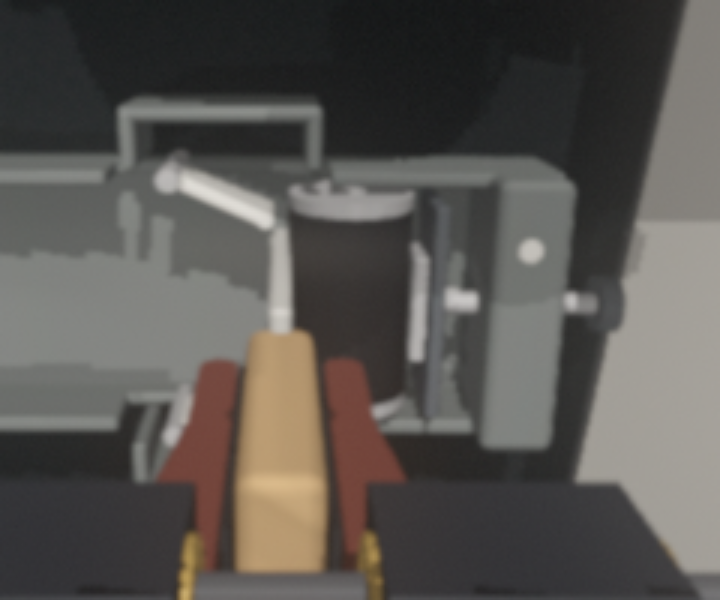

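Request:
{"name": "play_rows", "arguments": {
  "dp": [
    [-0.02,0.2,0],
    [0,0,0]
  ],
  "yaw": [0,0]
}}

```text
t: 17.12
ee_pos: [511.7, 34.0, 96.7]
orientation: [0.167, -3.137, 0.003]
ft_force: [0.5, -9.3, 3.1]
width: 13.7
grasp_force: 30.0
```

Request:
{"name": "play_rows", "arguments": {
  "dp": [
    [-0.02,0.2,0],
    [0,0,0]
  ],
  "yaw": [0,0]
}}

```text
t: 17.28
ee_pos: [511.8, 34.1, 96.7]
orientation: [-0.167, 3.137, -0.003]
ft_force: [0.9, -9.8, 3.0]
width: 14.1
grasp_force: 30.0
```

```bash
python3 - <<'E'
from h import *
f=[]
for i in range(4): shot('wrist'); f.append(ctrl.get_obs()['ft_force'])
print(np.mean(f,0),ctrl.get_obs()['ee_pos'])
E
```

```text
[ 0.69168037 -9.89932664  2.06260692] [511.78783519  34.07332561  96.71849692]
```

Request:
{"name": "play_rows", "arguments": {
  "dp": [
    [0.1,-1,0],
    [0.1,-1,0],
    [0.1,-1,0]
  ],
  "yaw": [0,0,0]
}}

```text
t: 17.73
ee_pos: [511.8, 32.2, 96.5]
orientation: [0.165, -3.137, -0.001]
ft_force: [0.4, -2.8, -0.2]
width: 13.8
grasp_force: 30.0
```

Request:
{"name": "play_rows", "arguments": {
  "dp": [
    [0.1,-1,0],
    [0.1,-1,0]
  ],
  "yaw": [0,0]
}}

```text
t: 17.9
ee_pos: [512.1, 30.2, 96.5]
orientation: [0.166, -3.137, -0.0]
ft_force: [0.7, -1.8, -0.3]
width: 13.8
grasp_force: 30.0
```

Request:
{"name": "play_rows", "arguments": {
  "dp": [
    [0.1,-1,0],
    [0.1,-1,0]
  ],
  "yaw": [0,0]
}}

```text
t: 18.07
ee_pos: [512.2, 28.3, 96.6]
orientation: [0.165, -3.137, -0.001]
ft_force: [-0.1, 0.4, -0.6]
width: 13.8
grasp_force: 30.0
```

Request:
{"name": "play_rows", "arguments": {
  "dp": [
    [0.2,-2,0],
    [0.3,-3,0],
    [0.3,-3,0],
    [0.4,-4,0],
    [0.4,-4,0],
    [0.4,-4,0],
    [0.4,-4,0],
    [0.4,-4,0]
  ],
  "yaw": [0,0,0,0,0,0,0,0]
}}

```text
t: 18.73
ee_pos: [515.3, -0.4, 96.7]
orientation: [-0.165, 3.137, 0.0]
ft_force: [0.1, 0.0, -0.6]
width: 13.7
grasp_force: 30.0
```

```bash
python3 chk.py w8.png; python3 - <<'E'
from h import *
a=cv2.imread('pics/w8.png')[110:330,240:500];cv2.imwrite('pics/w8c.png',cv2.resize(a,None,fx=2.7,fy=2.7))
E
```

```text
18.7333 [ 5.153e+02 -4.000e-01  9.670e+01] head 96.03413878415972 w 13.67189727307591 [ 0.1  0.  -0.6]
tcp in dock [16.26880473 -0.36150817]
w cell 0.82 [426.  78.] [129.7 109.9]
w cell 0.73 [45. 19.] [-142.5  146.6]
w cell 0.64 [329. 220.] [64.2 -0.7]
s cell 0.67 [293. 258.] [-145.7  171.1]
s cell 0.51 [203. 230.] [64.3  2. ]
```

View pics/w8c.png

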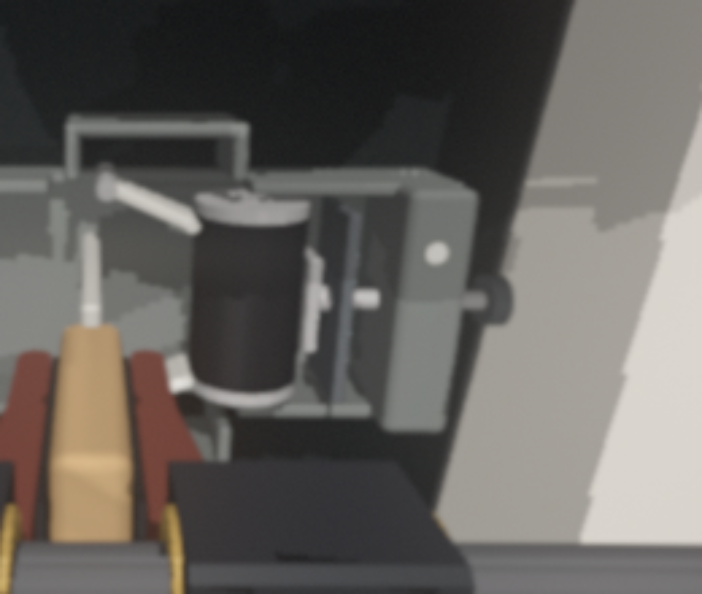

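Request:
{"name": "play_rows", "arguments": {
  "dp": [
    [0,0,8],
    [0,0,15],
    [0,0,20],
    [0,0,20],
    [0,0,15],
    [0,0,0]
  ],
  "yaw": [0,0,0,0,0,0]
}}

```text
t: 19.43
ee_pos: [517.2, 0.3, 178.1]
orientation: [-0.166, 3.131, -0.001]
ft_force: [-0.1, -0.2, -0.9]
width: 13.9
grasp_force: 30.0
```

Request:
{"name": "play_rows", "arguments": {
  "dp": [
    [0,-30,0],
    [0,-35,0],
    [0,-35,0],
    [-1,-35,0],
    [-1,-35,0],
    [-1,-35,0],
    [-1,-35,0],
    [0,-35,0]
  ],
  "yaw": [0,-3,-3,-3,-3,-3,-4,0]
}}

```text
t: 20.1
ee_pos: [510.4, -276.2, 173.9]
orientation: [-0.36, -3.12, -0.001]
ft_force: [0.7, 0.9, -0.8]
width: 13.6
grasp_force: 30.0
```

Request:
{"name": "play_rows", "arguments": {
  "dp": [
    [0,-30,0],
    [0,-25,0],
    [0,0,0],
    [0,0,0],
    [0,0,0]
  ],
  "yaw": [0,0,0,0,0]
}}

```text
t: 20.52
ee_pos: [510.6, -329.0, 173.8]
orientation: [-0.355, -3.12, -0.002]
ft_force: [0.3, 0.3, -1.0]
width: 14.0
grasp_force: 30.0
```

```bash
python3 chk.py w9.png; cat > sp.py <<'E'
from h import *
for k in range(2):
    im=shot('wrist'); C=cloud(im);P=C.reshape(-1,3); m=(abs(P[:,0]-510)<60)&(abs(P[:,1]+330)<60)
    c=im['pixels'].reshape(-1,3).astype(int); sat=c.max(1)-c.min(1)
    for nm,lo,hi in [('base',3,20),('top',34,46)]:
        q=P[m&(P[:,2]>lo)&(P[:,2]<hi)]; r=cv2.minAreaRect(q[:,:2].astype(np.float32)); print(nm,len(q),np.round(r[0],1),np.round(r[1]),round(r[2],1))
    for z in range(82,160,10):
        b=m&(P[:,2]>z)&(P[:,2]<z+10)&(sat<40)
        if b.sum()>5: print('blade',z,b.sum(),np.round(P[b].mean(0),1))
E
python3 sp.py
```

```text
20.5167 [ 510.6 -329.   173.8] head 77.03004741823335 w 14.049630329172103 [ 0.3  0.3 -1. ]
tcp in dock [-310.03159254   38.6107529 ]
w cell 0.93 [379.  40.] [-165.1  151.4]
s cell 0.45 [294. 256.] [-148.7  168.1]
base 2337 [ 511.9 -329.7] [70. 76.] 77.0
top 662 [ 511.9 -329.7] [22. 55.] 76.5
blade 92 16 [ 493.6 -324.4   97. ]
blade 102 20 [ 493.7 -324.3  106.8]
blade 112 22 [ 493.6 -324.6  117.4]
blade 122 21 [ 493.7 -324.4  127.3]
blade 132 27 [ 493.6 -324.8  137.5]
blade 142 30 [ 493.7 -324.7  147. ]
blade 152 80 [ 495.1 -325.1  159.3]
base 2313 [ 511.5 -329.6] [70. 74.] 77.1
top 689 [ 511.5 -329.7] [22. 56.] 77.3
blade 92 17 [ 493.8 -324.7   97. ]
blade 102 19 [ 493.8 -324.5  107.2]
blade 112 19 [ 493.8 -324.6  117. ]
blade 122 23 [ 493.8 -324.5  126.9]
blade 132 25 [ 493.8 -324.7  137.4]
blade 142 30 [ 493.8 -325.   146.8]
blade 152 86 [ 495.3 -325.2  159.2]
```

Request:
{"name": "play_rows", "arguments": {
  "dp": [
    [0.6,-1.2,0],
    [0,0,-15],
    [0,0,-15],
    [0,0,-12],
    [0,0,-10],
    [0,0,0],
    [0,0,0]
  ],
  "yaw": [0,0,0,0,0,0,0]
}}

```text
t: 21.4
ee_pos: [511.5, -330.9, 122.1]
orientation: [-0.354, -3.12, -0.001]
ft_force: [0.6, -0.5, -0.7]
width: 13.8
grasp_force: 30.0
```

Request:
{"name": "play_rows", "arguments": {
  "dp": [
    [0,0,-5],
    [0,0,-5],
    [0,0,0]
  ],
  "yaw": [0,0,0]
}}

```text
t: 21.65
ee_pos: [511.9, -330.9, 112.4]
orientation: [0.354, 3.121, 0.0]
ft_force: [1.0, 2.0, -0.8]
width: 13.8
grasp_force: 30.0
```

Request:
{"name": "play_rows", "arguments": {
  "dp": [
    [0,0,-4],
    [0,0,-4],
    [0,0,-4],
    [0,0,0]
  ],
  "yaw": [0,0,0,0]
}}

```text
t: 21.98
ee_pos: [511.5, -330.8, 99.8]
orientation: [-0.354, -3.121, -0.001]
ft_force: [1.5, 1.7, -2.2]
width: 13.8
grasp_force: 30.0
```

Request:
{"name": "play_rows", "arguments": {
  "dp": [
    [0,0.3,-2],
    [0,0,-2],
    [0,0,-1],
    [0,0,0]
  ],
  "yaw": [0,0,0,0]
}}

```text
t: 22.32
ee_pos: [511.7, -330.8, 95.4]
orientation: [-0.354, -3.121, 0.0]
ft_force: [0.5, 1.9, -1.9]
width: 13.7
grasp_force: 30.0
```

Request:
{"name": "play_rows", "arguments": {
  "dp": [
    [0,0,-1],
    [0,0,-0.5],
    [0,0,0]
  ],
  "yaw": [0,0,0]
}}

```text
t: 22.57
ee_pos: [511.8, -330.8, 94.1]
orientation: [-0.354, -3.122, 0.0]
ft_force: [-0.9, 1.5, -0.0]
width: 13.6
grasp_force: 30.0
```

Close to the floor (about 1 mm to go); release and rise.

Request:
{"name": "play_rows", "arguments": {
  "dp": [
    [0,0,-1],
    [0,0,0],
    [0,0,0]
  ],
  "yaw": [0,0,0]
}}

```text
t: 22.82
ee_pos: [511.8, -330.8, 93.2]
orientation: [0.354, 3.121, -0.0]
ft_force: [1.1, 1.7, 0.1]
width: 14.2
grasp_force: 30.0
```

Request:
{"name": "play_rows", "arguments": {
  "dp": [
    [0,0,0],
    [0,0,0],
    [0,0,0],
    [0,0,0],
    [0,0,0],
    [0,0,0],
    [0,0,0],
    [0,0,0]
  ],
  "yaw": [0,0,0,0,0,0,0,0],
  "gripper": 0
}}

```text
t: 23.48
ee_pos: [511.8, -330.8, 93.2]
orientation: [-0.354, -3.122, 0.0]
ft_force: [-0.0, 0.4, -1.1]
width: 63.7
grasp_force: 0.0
```

Request:
{"name": "play_rows", "arguments": {
  "dp": [
    [0,0,0],
    [0,0,0],
    [0,0,10],
    [0,0,25],
    [0,0,35],
    [0,0,35],
    [0,0,35]
  ],
  "yaw": [0,0,0,0,0,0,0]
}}

```text
t: 24.07
ee_pos: [511.5, -330.6, 235.3]
orientation: [-0.354, -3.121, -0.0]
ft_force: [0.4, -0.0, -0.3]
width: 87.9
grasp_force: 0.0
```

Request:
{"name": "play_rows", "arguments": {
  "dp": [
    [-15,5,30],
    [-15,5,30],
    [-15,5,30],
    [-15,5,20],
    [0,0,0]
  ],
  "yaw": [0,0,0,0,0]
}}

```text
t: 24.48
ee_pos: [451.4, -311.2, 349.0]
orientation: [0.354, 3.115, -0.006]
ft_force: [0.2, -0.6, 0.3]
width: 87.7
grasp_force: 0.0
```

```bash
python3 chk.py w10.png; python3 st.py; python3 - <<'E'
from h import *
a=cv2.imread('pics/w10.png');cv2.imwrite('pics/w10c.png',cv2.resize(a[60:330,170:520],None,fx=2,fy=2))
E
```

```text
24.4833 [ 451.4 -311.2  349. ] head 77.02055805488381 w 87.67545552895619 [ 0.2 -0.6  0.3]
tcp in dock [-286.14389452   95.63251809]
w cell 0.84 [527.  67.] [120.8 118.9]
w cell 0.66 [494. 156.] [60.7  1.5]
w cell 0.57 [336. 107.] [-160.9  159.1]
s cell 0.41 [293. 258.] [-144.1  170.9]
4 20 822 [ 506. -328.    5.] [ 511. -329.] [69. 73.] 77.1
34 46 183 [ 503. -327.   39.] [ 511. -330.] [20. 55.] 77.2
50 13
75 100 57 [ 499. -327.   87.] [ 498. -327.] [14.  8.] 77.3
100 125 52 [ 499. -327.  113.] [ 500. -327.] [13.  3.] 69.3
125 136 29 [ 500. -328.  131.] [ 505. -333.] [11. 23.] 37.5
136 148 188 [ 510. -330.  139.] [ 511. -330.] [14. 25.] 76.6
```

View pics/w10c.png

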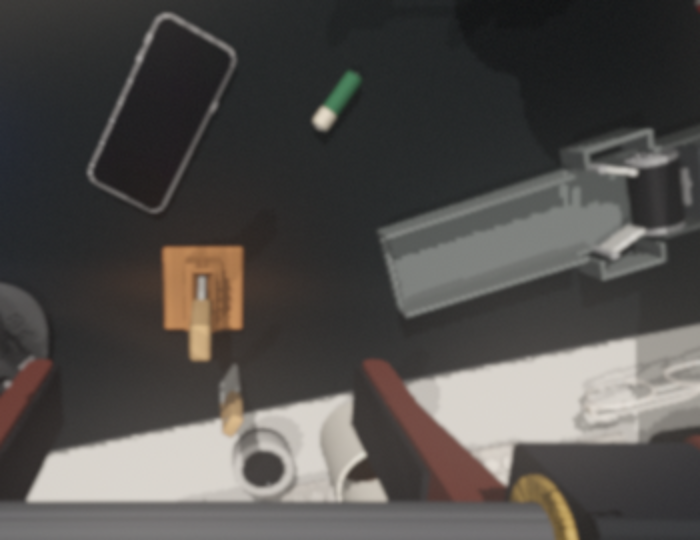

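The paddle stands upright in its orange stand with its top at 139 mm, as it was before. Both catch tips are behind the cell at (655,190), so I'm handing in.

```bash
python3 -c "
from workcell import ticket
print(ticket.close_job())"
```

```text
the job is handed in; nothing more can be done
None
```

The cell is in the charging bay with both catches shut behind it (highest wrist-force reading while pushing about 10 N), the paddle is back upright in its orange stand, and the job was handed in at about 24.6 s; the hand-in returned no verdict.

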